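Set a cold pack against the flip stop of a labelling jig

ROBOT

A 6-joint arm with a two-finger parallel gripper is mounted at the origin on a cart in front of the work surface, level with it; the furniture and walls round the work are solid. World frame = base frame: x ahead of the robot, y to its left, z up, the work surface at z = 0. Lengths are in m, angles in rad, forces in N, time in s.
With the tool pointing down it reaches from about 0.25 to 0.775 m from the base axis. Payload 4 kg.
Tool frame: the origin (TCP) lies midway between the tips of the shut fingers; the grasp point (between the pads) lies env.grip_depth behind it (env.grip_depth is the distance from the TCP to the grasp point, in m); z points along the fingers, y is the line along which they close (so a half turn about z gives the same grasp; the last joint's range is limited). The gripper opens to 85 mm and grips with 20 to 120 N. Pads are 22 mm wide; open, the fingers measure 114 mm over their backs; the gripper's body (76 mm by 85 mm) begins 54 mm behind the grasp point. The pads swing forward as they close: fully open they stand 13 mm farther back than shut.
Start: joints at [1.146, 0.087, 1.371, -0, 1.684, -0.103], TCP at [0.174, 0.522, 0.231] pointing down, gripper open.
Joint ranges: [-3.1, 3.1], [-0.76, 2.03], [0.27, 2.55], [-1.08, 4.22], [0.17, 2.65], [-2.57, 2.57]. Speed limits (rad/s): [2.79, 2.79, 3.14, 3.14, 3.14, 3.14].

INTERFACE

Orientations are given as a 3x3 rotation matrix whose columns are the frame's x, y, z axes.
In Python, from cell import env gives the robot as it stands.
- The arm moves only by the tool apply_moves, never from a script. Its argument "moves" is a list that holds one entry, the list of rows, each a list of 7 numbers: the gripper's target within -1 to 1 (shut at 1, half-way at 0, fully open at -1), then the shift along the world's x, y, z scaled (see below), then the turn, a rotation vector about the world's x, y, z scaled (see below). A call has 1 to 12 rows; each row is the pose to reach, as a shift and turn from the pose commanded when the call began; what a row does not reach only later rows make up. The controller multiplies each number of a shift by 0.5 m and each number of a turn by 60 degrees. A row lasts 1/10 s, in which the tool goes at most 50 mm and 8.59 degrees, less where a joint would pass 70% of its speed; a pose out of reach is approached as far as the arm can. A call with a number of a shift or a turn outside -1 to 1 is refused whole. A call with a gripper value outside its range is refused whole. The fingers move at their own pace and stop on an object; "grip_force" is the grip in N (left out, the last holds). Time passes only in rows, so rows that repeat a pose let the fingers close. It gives the time, the measured TCP pose, the force, the opening and the grip force at its end, in the units of the state.
- env.get_state(): the state, without advancing time (a new reading comes with each control period).
- env.camera(name): name is "scene" or "top"; returns a dict with "frame" (420x560x3 uint8, red, green, blue), "fx", "fy", "cx", "cy" (pixels), "k1" (the pictures are not rectified: a ray, as slopes to the right and down, at radius r is drawn at 1 + k1 r^2 times it, then the intrinsics apply), "xyz" and "orientation" of the camera in the world. Camera axes: x right, y down, z forward; pixel columns grow to the right and rows downward; lengths in m; the calibration is good to about 2 mm. A picture is of the moment at which its call begins. There is no depth.
- env.job_done(): hands the job in; it is judged then, once.
Trained networks look in the newest picture that a camera, given by its name, has taken for a name from the list of things; names that differ only in an ending like _2 or _b are one class to them, and where a whole thing is asked for, a point or a joint stands for the part that bears it (a point fixed in the world has none). Each returns a list of dicts, best first, with "conf" (0 to 1); they miss things now and then, are a little off and sometimes report something else, mostly with a low value. They report only what shows in the picture. A call takes as long as a camera call. They do not tell look-alikes from the thing itself.
- env.find_in(camera, label): "centre" ([x, y, z] in m, in world coordinates, good to about 4 mm: the middle of the surface that is visible of it).
- env.regions_of(camera, label): "mask" (420x560 bool, what is visible of it).
The state is a dict: "time": time; "q": joint angles; "qvel": joint speeds; "joint_efforts": joint torques, N m; "position": TCP position; "tcp_rot": TCP orientation; "contact_force": force on the tool from outside, world axes, zero at the start; "torque": the same for the moment, N m; "grip_width": opening from 0.0 (shut) to 1.0 (fully open); "gripper_force": force on a finger pad.
Only numpy, scipy, OpenCV 4.12 (cv2) and the standard library are available. Lean on these libraries where they do the work, as an engineer would, in place of code of your own. Each camera call takes 0.05 s, during which the arm holds its last target. There are 200 camera calls.

TASK

Get the cold pack that lies on the jig into position for labelling: flip the jig's stop bar down across the lane, then push the pack so that its long side lies flush along the fence and its end comes up against the stop's rubber buffer. Hold it pressed on the buffer with about 10 N for a second (never more than 15 N on the stop), then back off slowly and leave the bar down and the pack lying flush on the fence and still touching the buffer. Do not disturb the bottle, the vial or the label roll.

Things in the scene. Friction and masses are not known exactly. Their poses are not given: they have to be found in the camera images.
- jig: Labelling jig fixed on the table: grey base plate, x -145..165, y -77..88 mm in its frame, 4 mm thick. Origin on the table surface, z up. Its x axis is the lane, the way the pack is pushed. An aluminium fence along x = -140..85 mm has its face towards the pack at y = -42 mm, is 10 mm thick, top at z = 24 mm. The lane is on the fence's +y side, open beyond. The stop bar is hinged beyond the fence, at x = 120 to 140 mm.
- flag (a joint): Angle of the aluminium stop bar about its hinge, whose axis is parallel to the jig's x at y = -60, z = 22.5 mm: 0 = upright, grows as it is tipped over the lane, 1.57 = fully down on its rest, across the lane along +y. Starts at 0 to 0.4. Stiff hinge (0.12 N m, about 2 N at the free end); the bar stays where it is left.
- stop_area (a point): Point fixed on the jig at (130, 5, 34.5) mm of its frame: height of the bar's upper face when down, near its free end. The hinge is clamped somewhere within 10 mm of x = 130 mm, NOT measured. The bar is 91 mm long, 24 mm wide and 12 mm thick along the lane; its last 24 mm is a black finger tab 40 mm wide along the lane. A rubber buffer 20 mm across on the bar faces the pack.
- buffer_area (a point): Point fixed on the jig at (87, -4, 17.5) mm of its frame. With the bar down, the free face of the buffer is on this line along the lane, somewhere from 10 mm before to 10 mm beyond: NOT measured, to be found by feel. The buffer is a damped spring of 2 N per mm with 10 mm of travel.
- cold_pack: Flat blue cold pack, a firm slab 85 x 150 x 25 mm, about 0.4 kg, lying on the jig's plate. Origin at the centre of its underside; y = its long axis, along the jig's x within about 5 degrees at the start; z up. Flush on the fence, its origin is at y = 0 of the jig. Starts 12 to 20 mm farther from the fence. Takes about 2 to 5 N to slide.
- small_bottle: Amber dropper bottle, 33 mm across, 102 mm tall, standing on the table behind the fence. Origin under its centre. Leave it alone.
- vial: Small glass vial, 23 mm across, 48 mm tall, standing behind the fence. Origin under its centre. Leave it alone.
- label_roll: Roll of white labels, 106 x 67 x 30 mm, lying on the table to the right of the jig. Leave it alone.
Not all that is in view belongs to the job. Leave any orange look-alike of the cold_pack alone.

How it is judged:
By the outcome, as a careful person would: the job done as asked, in the order asked, and still so for the second after the job is handed in, with the robot touching nothing.
It also fails if it takes over 72 s, if anything falls off the work surface, if the arm or the gripper's body presses on something with over 40 N, if the wrist force passes 120 N, or if a joint passes its speed limit or range.

## Working session

There is one attempt and no reset: what is moved stays moved. The work goes in short steps, Python scripts to look and compute and a tool call to move; the robot and the scene stay as the last step left them, time stands still between calls to the robot, and variables do not carry over. Pictures are saved under pics/ and viewed, at most 10 in all, crops included, and the job is handed in when it is done.

Besides the shell and the picture viewer there is one more tool, called after ">>>" as name(argument=value, ...), one argument or row to a line, values as JSON. apply_moves: Moves the arm, as the interface text tells. Its arguments: {"type":"object","properties":{"moves":{"type":"array"},"grip_force":{"type":"number"}},"required":["moves"]}

```bash
ls; mkdir -p pics
cat > h.py <<'E'
from cell import env
import numpy as np, cv2
def cam(n): return env.camera(n)
def pix(c,p):
    R=np.array(c["orientation"]);v=R.T@(np.array(p)-np.array(c["xyz"]));s=v[:2]/v[2];s=s*(1+c["k1"]*(s@s))
    return np.array([c["fx"]*s[0]+c["cx"],c["fy"]*s[1]+c["cy"]])
def world(c,uv,z):
    d=np.array([(uv[0]-c["cx"])/c["fx"],(uv[1]-c["cy"])/c["fy"]]);s=d.copy()
    for _ in range(30): s=d/(1+c["k1"]*(s@s))
    r=np.array(c["orientation"])@np.array([s[0],s[1],1]);o=np.array(c["xyz"])
    return o+r*(z-o[2])/r[2]
def save(c,n): cv2.imwrite("pics/"+n,cv2.cvtColor(c["frame"],cv2.COLOR_RGB2BGR))
E
python3 - <<'E'
from h import *
for n in ("top","scene"):
    c=cam(n);save(c,n+"0.png");print(n,c["xyz"],c["fx"],c["k1"])
    for l in ("jig","flag","cold_pack","small_bottle","vial","label_roll","stop_area"):
        try: print(l,[(np.round(d["centre"],3).tolist(),round(d["conf"],2),pix(c,d["centre"]).round().tolist()) for d in env.find_in(n,l)])
        except Exception as e: print(l,e)
print(env.grip_depth,env.get_state())
E
```

```text
pics
top [ 0.50159266 -0.09003971  1.19456976] 469.0459183327668 0.012088277803595593
jig [([0.576, -0.013, 0.006], 0.79, [238.0, 227.0])]
flag [([0.628, 0.046, 0.101], 0.72, [210.0, 203.0])]
cold_pack [([0.676, -0.336, 0.023], 0.83, [365.0, 185.0])]
small_bottle [([0.716, -0.09, 0.057], 0.67, [268.0, 169.0])]
vial [([0.708, -0.168, 0.034], 0.51, [299.0, 173.0])]
label_roll [([0.466, -0.411, 0.032], 0.67, [399.0, 268.0])]
stop_area [([0.581, -0.009, 0.003], 0.96, [236.0, 225.0]), ([0.464, -0.409, 0.035], 0.21, [399.0, 269.0])]
scene [-0.01337429 -0.42774068  0.51084827] 381.89995031443954 -0.01087978373747773
jig [([0.549, -0.029, -0.001], 0.6, [256.0, 231.0])]
flag [([0.624, 0.048, 0.082], 0.61, [245.0, 176.0])]
cold_pack [([0.543, -0.112, 0.025], 0.97, [287.0, 235.0]), ([0.662, -0.34, 0.031], 0.73, [410.0, 236.0])]
small_bottle [([0.707, -0.096, 0.05], 0.75, [315.0, 189.0])]
vial [([0.702, -0.174, 0.029], 0.59, [343.0, 206.0])]
label_roll [([0.445, -0.406, 0.028], 0.95, [415.0, 321.0])]
stop_area [([0.546, -0.028, 0.006], 0.69, [254.0, 229.0])]
0.0187 {'time': 0.8, 'q': array([ 1.14589248e+00,  8.71752345e-02,  1.37067187e+00, -4.50634877e-06,
        1.68359865e+00, -1.03122091e-01]), 'qvel': array([ 0.00070518,  0.00013808, -0.00158872, -0.00149262,  0.00038747,
       -0.00058504]), 'joint_efforts': array([-9.44157478e-05, -3.51668572e+01, -3.13443518e+01, -1.15557468e-04,
        7.66838889e-05, -8.56385896e-06]), 'position': array([0.1739691 , 0.52178728, 0.23136872]), 'tcp_rot': array([[-9.48673271e-01,  3.16257839e-01,  6.46380648e-05],
       [ 3.16257845e-01,  9.48673262e-01,  1.31994796e-04],
       [-1.95760148e-05,  1.45662230e-04, -9.99999989e-01]]), 'contact_force': array([0.63250244, 0.23157153, 0.25734003]), 'torque': array([ 0.01802993, -0.01601182,  0.00653648]), 'gripper_force': 0.0, 'grip_width': 0.9957892669704486}
```

Run:
```python
import cv2
a=cv2.imread("pics/top0.png");b=cv2.imread("pics/scene0.png")
cv2.imwrite("pics/top1.png",cv2.resize(a[140:300,160:440],(800,457),interpolation=cv2.INTER_CUBIC))
cv2.imwrite("pics/scene1.png",cv2.resize(b[120:360,160:480],(800,600),interpolation=cv2.INTER_CUBIC))
```

```text
(no output)
```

View pics/top1.png

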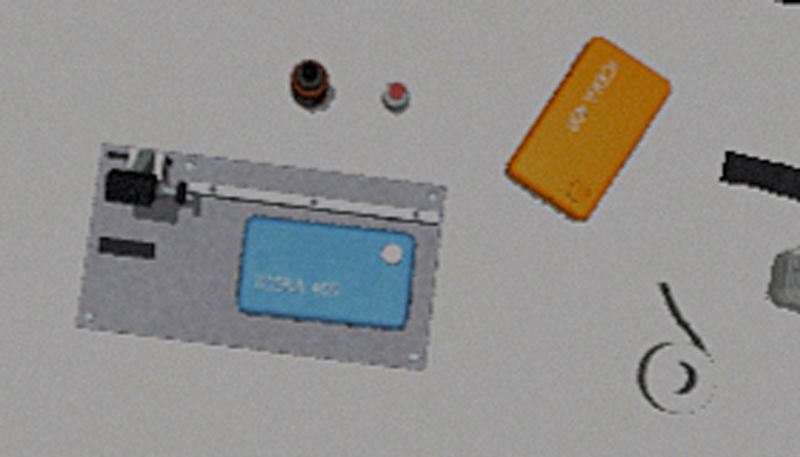

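View pics/scene1.png

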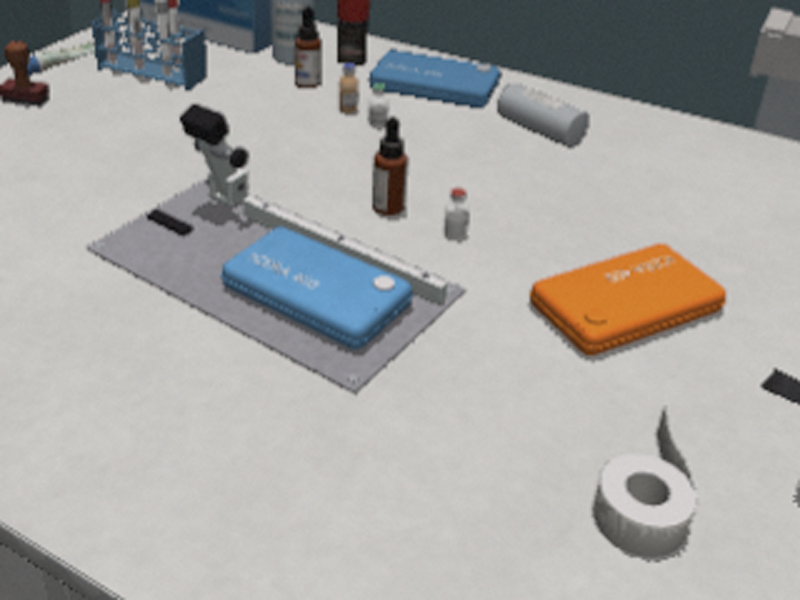

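The crops show these candidates:
- **Cold pack:** the blue pack on the jig at top crop (325,270) is the one meant.
- **Look-alikes:** the orange pack at (590,130), and another blue one far back at scene crop (435,75).

The stop bar stands nearly upright at top crop (135,180), with the fence on the far side. The lane runs towards world +y. The bottle is at (310,85), the vial at (396,97) and the roll at (675,378).

Run:
```python
from h import *
from scipy.optimize import least_squares
J=np.array([[165,-77],[-145,-77],[165,88],[-145,88]])/1000.
T={"top":[(103,143),(446,185),(78,327),(425,370)],"scene":[None,(464,291),(88,247),(357,391)]}
obs=[]
cs={}
for n,(ox,oy,s) in {"top":(160,140,800/280),"scene":(160,120,2.5)}.items():
    c=cam(n);cs[n]=c;g=cv2.cvtColor(c["frame"],cv2.COLOR_RGB2GRAY)
    for j,p in zip(J,T[n]):
        if p is None: continue
        p0=np.array([[[ox+(p[0]+.5)/s-.5,oy+(p[1]+.5)/s-.5]]],np.float32)
        q=cv2.cornerSubPix(g,p0.copy(),(3,3),(-1,-1),(3,30,.01))
        print(n,p0.ravel(),q.ravel())
        obs.append((n,j,p0.ravel()))
def JW(t,p): 
    c,s=np.cos(t[2]),np.sin(t[2]);return np.array([t[0]+c*p[0]-s*p[1],t[1]+s*p[0]+c*p[1],p[2]])
def res(t,sel=("top","scene")): return np.concatenate([pix(cs[n],JW(t,[*j,.004]))-p for n,j,p in obs if n in sel])
for sel in (("top",),("scene",),("top","scene")):
    r=least_squares(res,[.58,-.01,1.5],args=(sel,));print(sel,r.x.round(4),res(r.x,sel).round(1))
t=r.x;np.save("jig.npy",t)
# pack
for n in cs:
    f=cs[n]["frame"];hsv=cv2.cvtColor(f,cv2.COLOR_RGB2HSV)
    m=cv2.inRange(hsv,(95,90,60),(118,255,255));u,v=pix(cs[n],JW(t,[-.05,.0,.02])).astype(int)
    k,l,st,ce=cv2.connectedComponentsWithStats(m);i=l[v,u];mm=(l==i)
    cn=max(cv2.findContours(mm.astype(np.uint8),0,1)[0],key=len).reshape(-1,2)
    if n=="top":
      for z in (.0165,.029):
        P=np.array([world(cs[n],p,z)[:2] for p in cn.astype(float)])
        c,s=np.cos(t[2]),np.sin(t[2]);Q=(P-t[:2])@np.array([[c,-s],[s,c]])
        print(z,cv2.minAreaRect((Q*1000).astype(np.float32)))
# flag
    for d in env.find_in(n,"flag"): 
        P=np.array(d["centre"]);c,s=np.cos(t[2]),np.sin(t[2]);print("flag",n,(np.array([[c,s],[-s,c]])@(P[:2]-t[:2])).round(4),P[2],d["conf"])
    # black tab: dark pixels
    w=pix(cs[n],JW(t,[.13,-.045,.1]));g=cv2.cvtColor(f,cv2.COLOR_RGB2GRAY);print(n,"exp tab",w)
    x0,y0=(w-15).astype(int);print(g[y0:y0+30:1,x0:x0+30])if 0 else None
for l in ("small_bottle","vial"):
    P=np.array(env.find_in("top",l)[0]["centre"]);print(l,(np.array([[c,s],[-s,c]])@(P[:2]-t[:2])).round(3))
```

```text
top [195.725 189.725] [195.725 189.725]
top [315.775 204.425] [315.9268  204.55066]
top [186.975 254.125] [186.30103 254.65714]
top [308.425 269.175] [307.55945 269.5022 ]
scene [345.3 236.1] [346.3995  235.85504]
scene [194.9 218.5] [193.50105 218.50977]
scene [302.5 276.1] [301.7822  277.73315]
('top',) [ 0.5745 -0.0583  1.4302] [-0.1  0.   0.2  0.1 -0.3 -0.   0.2 -0.1]
('scene',) [ 0.5763 -0.0586  1.4248] [ 1.3 -0.7 -0.7 -0.2 -0.5  0.3]
('top', 'scene') [ 0.5751 -0.0585  1.4291] [ 0.  -0.3  0.3 -0.1 -0.2 -0.4  0.2 -0.3  1.1 -0.6 -1.2  0.2 -0.5  0.6]
0.0165 ((-47.21246337890625, 14.751604080200195), (150.5023956298828, 86.6187744140625), 0.9459289312362671)
0.029 ((-47.15312957763672, 15.319957733154297), (148.9054718017578, 85.69969940185547), 0.945927619934082)
flag top [ 0.1138 -0.0382] 0.103 0.53
top exp tab [202.30330008 198.93737286]
flag scene [ 0.1145 -0.0318] 0.0797 0.73
scene exp tab [242.1744458  165.38431701]
small_bottle [-0.01  -0.145]Traceback (most recent call last):
  File "<stdin>", line 39, in <module>
IndexError: list index out of range
```

```bash
cat >> h.py <<'E'
def jw(p):
    t=np.load("jig.npy");c,s=np.cos(t[2]),np.sin(t[2]);x,y,z=np.array(p)/1000.
    return np.array([t[0]+c*x-s*y,t[1]+s*x+c*y,z])
def wj(P):
    t=np.load("jig.npy");c,s=np.cos(t[2]),np.sin(t[2]);d=np.array(P[:2])-t[:2]
    return np.array([c*d[0]+s*d[1],-s*d[0]+c*d[1],P[2]])*1000
def jf(F):
    t=np.load("jig.npy");c,s=np.cos(t[2]),np.sin(t[2]);return np.array([c*F[0]+s*F[1],-s*F[0]+c*F[1],F[2]])
def rows(pts,start=None):
    s=env.get_state();p0=s["position"] if start is None else jw(start)
    for p in pts: print(p,((jw(p)-p0)/.5).round(4).tolist())
E
python3 - <<'E'
from h import *
c=cam("top");s=lambda p:np.array([160+(p[0]+.5)/2.857-.5,140+(p[1]+.5)/2.857-.5])
for p in [(106,187),(157,187),(131,187),(131,168),(131,206)]: print(p,wj(world(c,s(p),.108)).round(0))
for p in [(99,246),(155,250),(182,191)]: print(p,wj(world(c,s(p),.004)).round(0))
st=env.get_state();R=st["tcp_rot"];print(np.degrees(np.arctan2(R[1,1],R[0,1])),np.degrees(np.load("jig.npy")[2]))
h=np.array([-60,22.5])
print(wj(st["position"]))
rows([[128,-110,200],[128,-110,95]])
pts=[]
for th in np.arange(0,1.58,.1571):
    n=np.array([-np.cos(th),np.sin(th)]);d=np.array([np.sin(th),np.cos(th)])
    q=h+12*n+76*d-np.array([11,0]);pts.append([128,*q.round(1)])
rows(pts,[128,-110,95])
E
```

```text
(106, 187) [140. -28. 108.]
(157, 187) [ 98. -33. 108.]
(131, 187) [119. -31. 108.]
(131, 168) [121. -46. 108.]
(131, 206) [117. -15. 108.]
(99, 246) [156.  16.   4.]
(155, 250) [106.  13.   4.]
(182, 191) [ 89. -42.   4.]
71.56224272206205 81.8789891411502
[517.79265508 479.09412771 231.3709007 ]
[128, -110, 200] [1.0562, -0.9382, -0.0627]
[128, -110, 95] [1.0562, -0.9382, -0.2727]
[128, np.float64(-83.0), np.float64(98.5)] [-0.0535, 0.0076, 0.007]
[128, np.float64(-71.0), np.float64(99.4)] [-0.0772, 0.011, 0.0088]
[128, np.float64(-58.9), np.float64(98.5)] [-0.1012, 0.0144, 0.007]
[128, np.float64(-47.2), np.float64(95.7)] [-0.1243, 0.0177, 0.0014]
[128, np.float64(-36.0), np.float64(91.0)] [-0.1465, 0.0209, -0.008]
[128, np.float64(-25.7), np.float64(84.7)] [-0.1669, 0.0238, -0.0206]
[128, np.float64(-16.6), np.float64(76.9)] [-0.1849, 0.0264, -0.0362]
[128, np.float64(-8.7), np.float64(67.7)] [-0.2006, 0.0286, -0.0546]
[128, np.float64(-2.4), np.float64(57.4)] [-0.213, 0.0304, -0.0752]
[128, np.float64(2.2), np.float64(46.2)] [-0.2221, 0.0317, -0.0976]
[128, np.float64(5.0), np.float64(34.5)] [-0.2277, 0.0325, -0.121]
```

>>> apply_moves(
  moves=[
    [[1, 0.6, -0.5, -0.03, 0, 0, 0.172], [1, 0.6, -0.5, -0.03, 0, 0, 0.172], [1, 0.6, -0.5, -0.03, 0, 0, 0.172], [1, 0.6, -0.5, -0.03, 0, 0, 0.172], [1, 0.6, -0.5, -0.03, 0, 0, 0.172], [1, 0.6, -0.5, -0.03, 0, 0, 0.172], [1, 0.6, -0.5, -0.03, 0, 0, 0.172], [1, 0.6, -0.5, -0.03, 0, 0, 0.172], [1, 0.6, -0.5, -0.03, 0, 0, 0.172]],
  ],
)

```text
time: 2.05
position: [0.4775, 0.2677, 0.2154]
tcp_rot: [[-0.989, 0.149, 0.001], [0.149, 0.989, -0.002], [-0.001, -0.002, -1.0]]
contact_force: [-0.5, 0.1, -0.8]
grip_width: 0.002
gripper_force: 0.0
```

>>> apply_moves(
  moves=[
    [[1, 0.454, -0.452, -0.03, 0, 0, 0], [1, 0.454, -0.452, -0.03, 0, 0, 0], [1, 0.454, -0.452, -0.03, 0, 0, 0], [1, 0.454, -0.452, -0.03, 0, 0, 0], [1, 0.454, -0.452, -0.03, 0, 0, 0], [1, 0.454, -0.452, -0.03, 0, 0, 0], [1, 0.454, -0.452, -0.03, 0, 0, 0], [1, 0.454, -0.452, -0.03, 0, 0, 0], [1, 0.454, -0.452, -0.03, 0, 0, 0]],
  ],
)

```text
time: 2.95
position: [0.7006, 0.0465, 0.2008]
tcp_rot: [[-0.99, 0.141, -0.001], [0.141, 0.99, 0.001], [0.001, 0.001, -1.0]]
contact_force: [0.2, 1.2, -0.3]
grip_width: 0.001
gripper_force: 0.0
```

Run:
```python
from h import *
s=env.get_state();R=s["tcp_rot"];print(s["time"],wj(s["position"]),np.degrees(np.arctan2(R[1,1],R[0,1])),R[2],s["contact_force"],s["grip_width"])
rows([[121,-110,95]])
```

```text
2.95 [ 121.6682771  -109.43812478  200.81543032] 81.88874852485041 [ 1.46724789e-03  8.00169210e-04 -9.99998603e-01] [ 0.22070608  1.22079155 -0.30665604] 0.0005540563586137922
[121, -110, 95] [0.0009, -0.0015, -0.2116]
```

>>> apply_moves(
  moves=[
    [[1, 0, 0, -0.1, 0, 0, 0], [1, 0, 0, -0.21, 0, 0, 0], [1, 0, 0, -0.21, 0, 0, 0], [1, 0, 0, -0.21, 0, 0, 0], [1, -0.03, 0.004, -0.205, 0, 0, 0], [1, -0.054, 0.008, -0.203, 0, 0, 0], [1, -0.077, 0.011, -0.201, 0, 0, 0], [1, -0.101, 0.014, -0.203, 0, 0, 0], [1, -0.124, 0.018, -0.209, 0, 0, 0]],
  ],
)

```text
time: 3.85
position: [0.6416, 0.0555, 0.1034]
tcp_rot: [[-0.99, 0.14, 0.011], [0.14, 0.99, 0.0], [-0.011, 0.002, -1.0]]
contact_force: [1.2, -1.0, 1.2]
grip_width: -0.001
gripper_force: 0.7
```

Run:
```python
from h import *
s=env.get_state();print(s["time"],wj(s["position"]),jf(s["contact_force"]))
c=cam("scene");save(c,"s2.png");f=cv2.imread("pics/s2.png")[120:300,160:400];cv2.imwrite("pics/s2c.png",cv2.resize(f,(800,600)))
```

```text
3.85 [122.27445884 -49.71144868 103.40895481] [-0.82240205 -1.3143521   1.18096489]
```

View pics/s2c.png

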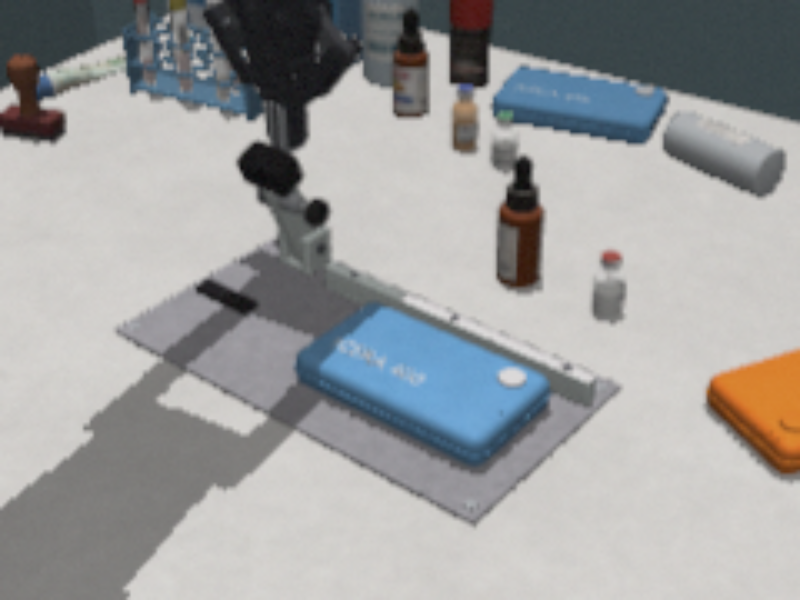

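The finger is behind the tab (black tab at crop 270,168), the bar is tilting, and the pack and vial are untouched. I'll continue the arc.

>>> apply_moves(
  moves=[
    [[1, -0.022, 0.003, -0.009, 0, 0, 0], [1, -0.043, 0.006, -0.022, 0, 0, 0], [1, -0.061, 0.009, -0.038, 0, 0, 0], [1, -0.069, 0.01, -0.047, 0, 0, 0], [1, -0.076, 0.011, -0.056, 0, 0, 0], [1, -0.083, 0.012, -0.066, 0, 0, 0], [1, -0.089, 0.013, -0.077, 0, 0, 0], [1, -0.089, 0.013, -0.077, 0, 0, 0]],
  ],
)

```text
time: 4.7
position: [0.5935, 0.0613, 0.0571]
tcp_rot: [[-0.99, 0.141, -0.002], [0.141, 0.99, 0.0], [0.002, -0.0, -1.0]]
contact_force: [0.6, -0.1, -0.2]
grip_width: 0.002
gripper_force: 0.0
```

Run:
```python
from h import *
s=env.get_state();print(s["time"],wj(s["position"]),jf(s["contact_force"]))
```

```text
4.7 [121.21762818  -1.32737923  57.12397266] [-0.02715764 -0.56421285 -0.22006698]
```

>>> apply_moves(
  moves=[
    [[1, -0.005, 0.001, -0.011, 0, 0, 0], [1, -0.009, 0.001, -0.022, 0, 0, 0], [1, -0.012, 0.002, -0.028, 0, 0, 0], [1, -0.014, 0.002, -0.034, 0, 0, 0], [1, -0.015, 0.002, -0.038, 0, 0, 0], [1, -0.015, 0.002, -0.041, 0, 0, 0], [1, -0.015, 0.002, -0.041, 0, 0, 0]],
  ],
)

```text
time: 5.4
position: [0.5869, 0.0623, 0.0376]
tcp_rot: [[-0.99, 0.141, -0.0], [0.141, 0.99, 0.0], [0.0, 0.0, -1.0]]
contact_force: [0.1, -0.6, 0.1]
grip_width: -0.001
gripper_force: 0.0
```

Run:
```python
from h import *
s=env.get_state();print(s["time"],wj(s["position"]),jf(s["contact_force"]))
c=cam("scene");save(c,"s3.png");f=cv2.imread("pics/s3.png")[120:300,160:400];cv2.imwrite("pics/s3c.png",cv2.resize(f,(800,600)))
```

```text
5.4 [121.20387992   5.41611282  37.6066129 ] [-0.59465782 -0.2116795   0.14969996]
```

View pics/s3c.png

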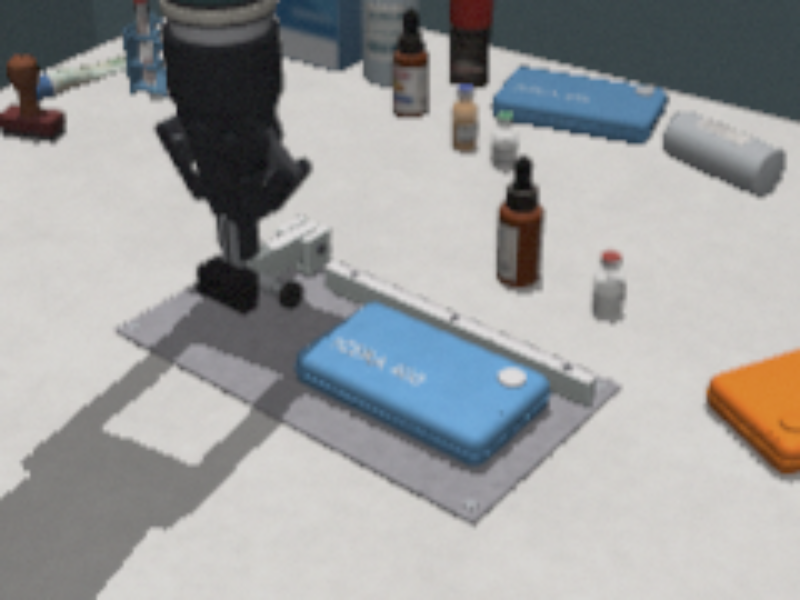

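The bar is nearly horizontal, with its tab at crop (228,283) and buffer at (290,293). I'll press the last few millimetres gently.

>>> apply_moves(
  moves=[
    [[1, 0, 0, -0.002, 0, 0, 0], [1, 0, 0, -0.004, 0, 0, 0], [1, 0, 0, -0.006, 0, 0, 0], [1, 0, 0, -0.006, 0, 0, 0]],
  ],
)

```text
time: 5.85
position: [0.5869, 0.0623, 0.0347]
tcp_rot: [[-0.99, 0.141, -0.0], [0.141, 0.99, 0.0], [0.0, 0.0, -1.0]]
contact_force: [-0.9, -0.3, -0.6]
grip_width: -0.003
gripper_force: 0.0
```

>>> apply_moves(
  moves=[
    [[1, 0, 0, -0.001, 0, 0, 0], [1, 0, 0, -0.002, 0, 0, 0], [1, 0, 0, -0.002, 0, 0, 0]],
  ],
)

```text
time: 6.15
position: [0.587, 0.0623, 0.0345]
tcp_rot: [[-0.99, 0.141, 0.0], [0.141, 0.99, 0.0], [-0.0, 0.0, -1.0]]
contact_force: [-1.5, 0.5, 4.7]
grip_width: 0.001
gripper_force: 2.3
```

Run:
```python
from h import *
s=env.get_state();print(s["time"],wj(s["position"]),s["q"][5])
rows([[121,5,100],[-47,90,100],[-47,90,2]])
```

```text
6.15 [121.23758044   5.28479086  34.53083756] -1.4195337677249595
[121, 5, 100] [0.0005, -0.0006, 0.1309]
[-47, 90, 100] [-0.2153, -0.3092, 0.1309]
[-47, 90, 2] [-0.2153, -0.3092, -0.0651]
```

>>> apply_moves(
  moves=[
    [[1, 0, 0, 0.03, 0, 0, 0], [1, 0, 0, 0.131, 0, 0, 0], [-1, 0, 0, 0.131, 0, 0, 0], [-1, -0.1, -0.15, 0.131, 0, 0, 0], [-1, -0.215, -0.309, 0.131, 0, 0, 0], [-1, -0.215, -0.309, 0.131, 0, 0, 0], [-1, -0.215, -0.309, 0.131, 0, 0, 0], [-1, -0.215, -0.309, 0.131, 0, 0, 0], [-1, -0.215, -0.309, 0.131, 0, 0, 0]],
  ],
)

```text
time: 7.05
position: [0.4799, -0.0928, 0.1004]
tcp_rot: [[-0.99, 0.143, 0.003], [0.143, 0.99, -0.0], [-0.003, 0.0, -1.0]]
contact_force: [-0.2, 0.1, 0.3]
grip_width: 0.996
gripper_force: 0.0
```

Run:
```python
from h import *
s=env.get_state();print(s["time"],wj(s["position"]),s["grip_width"],s["q"][5])
rows([[-47,90,3],[-47,72,3],[-47,53.5,3]])
for n in ("top","scene"):
  c=cam(n);save(c,n+"4.png")
a=cv2.imread("pics/top4.png")[150:290,160:340];b=cv2.imread("pics/scene4.png")[150:290,160:340]
cv2.imwrite("pics/c4.png",np.vstack([cv2.resize(a,(385,300)),cv2.resize(b,(385,300))]))
```

```text
7.05 [-47.4562904   89.39895443 100.3811574 ] 0.9963207416485078 -1.734823793256383
[-47, 90, 3] [-0.0011, 0.0011, -0.1948]
[-47, 72, 3] [0.0346, -0.004, -0.1948]
[-47, 53.5, 3] [0.0712, -0.0092, -0.1948]
```

View pics/c4.png

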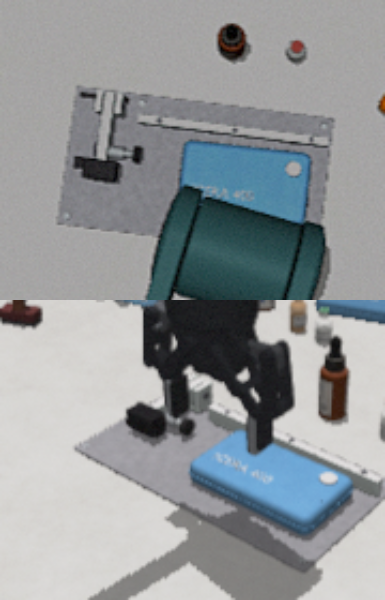

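The bar lies down across the lane (top panel 100,130), its rubber buffer faces the pack at (140,155), and the bottle and vial are undisturbed. Next I descend beside the pack and push it to the fence.

>>> apply_moves(
  moves=[
    [[-1, 0, 0, -0.1, 0, 0, 0], [-1, 0, 0, -0.195, 0, 0, 0], [-1, 0, 0, -0.195, 0, 0, 0], [-1, 0, 0, -0.195, 0, 0, 0], [-1, 0.012, -0.002, -0.195, 0, 0, 0], [-1, 0.024, -0.003, -0.195, 0, 0, 0], [-1, 0.034, -0.004, -0.195, 0, 0, 0], [-1, 0.034, -0.004, -0.195, 0, 0, 0]],
  ],
)

```text
time: 7.95
position: [0.4984, -0.0947, 0.0034]
tcp_rot: [[-0.99, 0.141, 0.003], [0.141, 0.99, -0.001], [-0.003, -0.0, -1.0]]
contact_force: [0.1, -0.7, 0.6]
grip_width: 0.998
gripper_force: 0.0
```

>>> apply_moves(
  moves=[
    [[-1, 0.004, -0.001, 0, 0, 0, 0], [-1, 0.008, -0.001, 0, 0, 0, 0], [-1, 0.012, -0.002, 0, 0, 0, 0], [-1, 0.016, -0.002, 0, 0, 0, 0], [-1, 0.02, -0.003, 0, 0, 0, 0], [-1, 0.024, -0.003, 0, 0, 0, 0], [-1, 0.028, -0.004, 0, 0, 0, 0], [-1, 0.03, -0.004, 0, 0, 0, 0], [-1, 0.03, -0.004, 0, 0, 0, 0]],
  ],
)

```text
time: 8.85
position: [0.5117, -0.0963, 0.0016]
tcp_rot: [[-0.99, 0.141, 0.0], [0.141, 0.99, -0.0], [-0.0, 0.0, -1.0]]
contact_force: [-0.7, 0.7, -1.4]
grip_width: 1.003
gripper_force: 0.6
```

Run:
```python
from h import *
s=env.get_state();print(s["time"],wj(s["position"]),jf(s["contact_force"]),s["torque"])
```

```text
8.85 [-46.39418255  57.42597608   1.56878021] [ 0.60563814  0.76863955 -1.41393242] [ 0.04482769  0.2129855  -0.03326521]
```

>>> apply_moves(
  moves=[
    [[-1, 0.003, 0, 0, 0, 0, 0], [-1, 0.006, -0.001, 0, 0, 0, 0], [-1, 0.008, -0.001, 0, 0, 0, 0], [-1, 0.008, -0.001, 0, 0, 0, 0]],
  ],
)

```text
time: 9.25
position: [0.5147, -0.0966, 0.0016]
tcp_rot: [[-0.99, 0.141, -0.002], [0.141, 0.99, 0.0], [0.002, 0.0, -1.0]]
contact_force: [-5.0, 0.3, 1.9]
grip_width: 0.998
gripper_force: 2.4
```

>>> apply_moves(
  moves=[
    [[-1, 0.002, 0, 0, 0, 0, 0], [-1, 0.004, -0.001, 0, 0, 0, 0], [-1, 0.004, -0.001, 0, 0, 0, 0]],
  ],
)

```text
time: 9.55
position: [0.5147, -0.0965, 0.0016]
tcp_rot: [[-0.99, 0.142, -0.007], [0.142, 0.99, 0.002], [0.007, 0.001, -1.0]]
contact_force: [-10.0, 2.3, 5.9]
grip_width: 1.002
gripper_force: 5.4
```

>>> apply_moves(
  moves=[
    [[-1, -0.01, 0.001, 0, 0, 0, 0], [-1, -0.05, 0.007, 0, 0, 0, 0], [-1, -0.05, 0.007, 0, 0, 0, 0], [-1, -0.05, 0.007, 0.1, 0, 0, 0], [-1, -0.05, 0.007, 0.2, 0, 0, 0], [0.3, -0.05, 0.007, 0.24, 0, 0, -0.15], [0.3, -0.05, -0.1, 0.24, 0, 0, -0.3], [0.3, -0.05, -0.2, 0.24, 0, 0, -0.45], [0.3, -0.05, -0.28, 0.24, 0, 0, -0.6], [0.3, -0.05, -0.28, 0.24, 0, 0, -0.75], [0.3, -0.05, -0.28, 0.24, 0, 0, -0.75]],
  ],
)

```text
time: 10.65
position: [0.4937, -0.2397, 0.1224]
tcp_rot: [[-0.595, 0.804, 0.003], [0.804, 0.595, -0.002], [-0.003, 0.002, -1.0]]
contact_force: [0.2, 0.2, -0.5]
grip_width: 0.35
gripper_force: 0.0
```

>>> apply_moves(
  moves=[
    [[0.3, 0, 0, 0, 0, 0, -0.14], [0.3, 0, 0, 0, 0, 0, -0.28], [0.3, 0, 0, 0, 0, 0, -0.42], [0.3, 0, 0, 0, 0, 0, -0.56], [0.3, 0, 0, 0, 0, 0, -0.7], [0.3, 0, 0, 0, 0, 0, -0.75], [0.3, 0, 0, 0, 0, 0, -0.75]],
  ],
)

```text
time: 11.35
position: [0.4938, -0.2379, 0.1225]
tcp_rot: [[0.141, 0.99, 0.003], [0.99, -0.141, -0.001], [-0.001, 0.003, -1.0]]
contact_force: [0.9, -0.5, 0.1]
grip_width: 0.351
gripper_force: 0.0
```

```bash
cat > pk.py <<'E'
from h import *
t=np.load("jig.npy")
def pack(c):
    hsv=cv2.cvtColor(c["frame"],cv2.COLOR_RGB2HSV);m=cv2.inRange(hsv,(95,90,60),(118,255,255))
    k,l,st,ce=cv2.connectedComponentsWithStats(m)
    i=min((i for i in range(1,k) if st[i,4]>400),key=lambda i:np.linalg.norm(ce[i]-pix(c,jw([-20,0,29]))))
    cn=max(cv2.findContours((l==i).astype(np.uint8),0,1)[0],key=len).reshape(-1,2).astype(float)
    return cv2.minAreaRect(np.array([wj(world(c,p,.029))[:2] for p in cn],np.float32))
E
python3 - <<'E'
from pk import *
s=env.get_state();R=s["tcp_rot"];print(s["time"],wj(s["position"]),s["grip_width"],s["q"],np.degrees(np.arctan2(R[1,1],R[0,1])))
print(pack(cam("top")))
rows([[-160,-2,100],[-160,-2,11],[-145,-2,11]])
E
```

```text
11.35 [-189.07265744   55.15881233  122.4689339 ] 0.3509451334180997 [-5.52531535e-01  1.27386375e-01  1.54464367e+00  2.65683501e-04
  1.46632405e+00 -4.11194713e-01] -8.099473701846627
((-47.36885452270508, 2.97271728515625), (85.08917999267578, 149.1184539794922), 89.78105926513672)
[-160, -2, 100] [0.1218, 0.0412, -0.0447]
[-160, -2, 11] [0.1218, 0.0412, -0.2227]
[-145, -2, 11] [0.1261, 0.0709, -0.2227]
```

>>> apply_moves(
  moves=[
    [[0.3, 0.06, 0.02, 0, 0, 0, 0], [0.3, 0.118, 0.042, 0, 0, 0, 0], [0.3, 0.118, 0.042, -0.1, 0, 0, 0], [0.3, 0.118, 0.042, -0.2, 0, 0, 0], [0.3, 0.118, 0.042, -0.223, 0, 0, 0], [0.3, 0.118, 0.042, -0.223, 0, 0, 0], [0.3, 0.12, 0.056, -0.223, 0, 0, 0], [0.3, 0.122, 0.072, -0.223, 0, 0, 0], [0.3, 0.122, 0.072, -0.223, 0, 0, 0]],
  ],
)

```text
time: 12.3
position: [0.5554, -0.2008, 0.0134]
tcp_rot: [[0.14, 0.99, 0.005], [0.99, -0.14, -0.002], [-0.001, 0.005, -1.0]]
contact_force: [0.3, 0.7, 0.3]
grip_width: 0.354
gripper_force: 0.0
```

Run:
```python
from h import *
s=env.get_state();print(s["time"],wj(s["position"]),jf(s["contact_force"]))
p=wj(s["position"])
rows([p+[d,0,0] for d in (10,20,30,50)])
```

```text
12.3 [-143.64053797   -0.58284058   13.3559444 ] [ 0.72551547 -0.23524683  0.25559911]
[-133.64053797   -0.58284058   13.3559444 ] [0.0028, 0.0198, 0.0]
[-123.64053797   -0.58284058   13.3559444 ] [0.0057, 0.0396, 0.0]
[-113.64053797   -0.58284058   13.3559444 ] [0.0085, 0.0594, 0.0]
[-93.64053797  -0.58284058  13.3559444 ] [0.0141, 0.099, 0.0]
```

>>> apply_moves(
  moves=[
    [[0.3, 0.001, 0.008, 0, 0, 0, 0], [0.3, 0.002, 0.016, 0, 0, 0, 0], [0.3, 0.0035, 0.024, 0, 0, 0, 0], [0.3, 0.0045, 0.032, 0, 0, 0, 0], [0.3, 0.0055, 0.04, 0, 0, 0, 0], [0.3, 0.007, 0.048, 0, 0, 0, 0], [0.3, 0.008, 0.056, 0, 0, 0, 0], [0.3, 0.009, 0.064, 0, 0, 0, 0], [0.3, 0.0105, 0.072, 0, 0, 0, 0], [0.3, 0.0115, 0.08, 0, 0, 0, 0], [0.3, 0.0123, 0.0864, 0, 0, 0, 0], [0.3, 0.0123, 0.0864, 0, 0, 0, 0]],
  ],
)

```text
time: 13.5
position: [0.56, -0.1571, 0.0103]
tcp_rot: [[0.141, 0.99, 0.001], [0.99, -0.141, 0.001], [0.001, 0.001, -1.0]]
contact_force: [0.2, -2.8, 2.0]
grip_width: 0.349
gripper_force: 1.1
```

Run:
```python
from pk import *
s=env.get_state();print(s["time"],wj(s["position"]),jf(s["contact_force"]),s["torque"])
c=cam("top");print(pack(c));save(c,"top5.png");f=cv2.imread("pics/top5.png")[170:280,180:330];cv2.imwrite("pics/t5c.png",cv2.resize(f,(750,550),interpolation=cv2.INTER_CUBIC))
```

```text
13.5 [-99.76214819   1.03132378  10.31981321] [-2.72935399 -0.62574582  2.03312428] [-0.42249114 -0.02909618 -0.03734694]
((10.457500457763672, 2.9604568481445312), (84.9539794921875, 98.92214965820312), 89.90044403076172)
```

View pics/t5c.png

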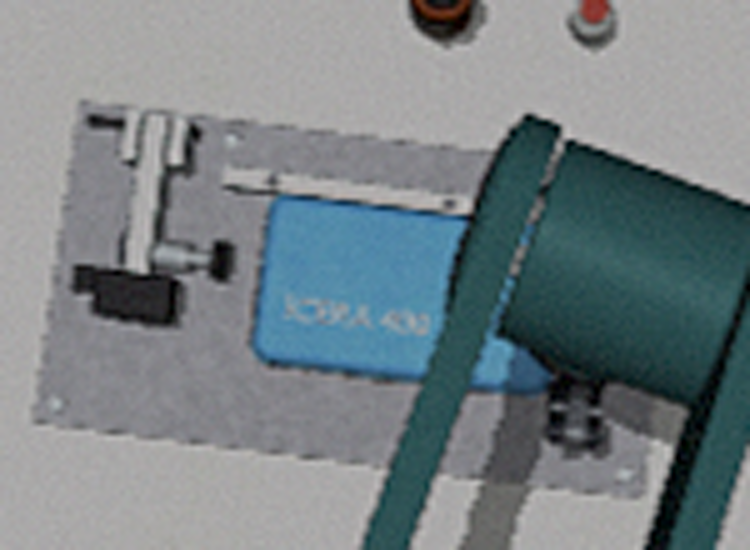

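The pack is flush on the fence, with its leading edge at crop (262,280). The buffer face is at (235,262), a gap of about 12 mm. I'll approach slowly, feeling the force.

>>> apply_moves(
  moves=[
    [[0.3, 0.0005, 0.004, 0, 0, 0, 0], [0.3, 0.001, 0.008, 0, 0, 0, 0], [0.3, 0.0017, 0.012, 0, 0, 0, 0], [0.3, 0.0023, 0.016, 0, 0, 0, 0]],
  ],
)

```text
time: 13.95
position: [0.5605, -0.1497, 0.01]
tcp_rot: [[0.141, 0.99, -0.001], [0.99, -0.141, 0.0], [0.0, -0.001, -1.0]]
contact_force: [-0.1, -2.9, 0.3]
grip_width: 0.348
gripper_force: 1.5
```

>>> apply_moves(
  moves=[
    [[0.3, 0.0003, 0.002, 0, 0, 0, 0], [0.3, 0.0006, 0.004, 0, 0, 0, 0]],
  ],
)

```text
time: 14.15
position: [0.5608, -0.1477, 0.0101]
tcp_rot: [[0.141, 0.99, -0.001], [0.99, -0.141, 0.0], [0.0, -0.001, -1.0]]
contact_force: [-0.4, -2.4, 0.9]
grip_width: 0.352
gripper_force: 1.4
```

>>> apply_moves(
  moves=[
    [[0.3, 0.0003, 0.002, 0, 0, 0, 0], [0.3, 0.0006, 0.004, 0, 0, 0, 0]],
  ],
)

```text
time: 14.35
position: [0.5611, -0.1458, 0.0101]
tcp_rot: [[0.141, 0.99, -0.0], [0.99, -0.141, 0.0], [0.0, -0.001, -1.0]]
contact_force: [-0.6, -2.0, 0.5]
grip_width: 0.351
gripper_force: 1.2
```

>>> apply_moves(
  moves=[
    [[0.3, 0.0003, 0.002, 0, 0, 0, 0], [0.3, 0.0006, 0.004, 0, 0, 0, 0]],
  ],
)

```text
time: 14.55
position: [0.5615, -0.1437, 0.0101]
tcp_rot: [[0.141, 0.99, -0.0], [0.99, -0.141, 0.0], [0.0, -0.0, -1.0]]
contact_force: [-1.6, -2.7, -1.1]
grip_width: 0.346
gripper_force: 1.1
```

>>> apply_moves(
  moves=[
    [[0.3, 0.0003, 0.002, 0, 0, 0, 0], [0.3, 0.0006, 0.004, 0, 0, 0, 0]],
  ],
)

```text
time: 14.75
position: [0.5618, -0.1417, 0.0101]
tcp_rot: [[0.141, 0.99, -0.0], [0.99, -0.141, 0.0], [0.0, -0.0, -1.0]]
contact_force: [-0.3, -1.3, -0.3]
grip_width: 0.353
gripper_force: 0.9
```

>>> apply_moves(
  moves=[
    [[0.3, 0.0003, 0.002, 0, 0, 0, 0], [0.3, 0.0006, 0.004, 0, 0, 0, 0]],
  ],
)

```text
time: 14.95
position: [0.5621, -0.1397, 0.0101]
tcp_rot: [[0.141, 0.99, -0.0], [0.99, -0.141, 0.0], [0.0, -0.0, -1.0]]
contact_force: [0.1, -2.8, -1.8]
grip_width: 0.351
gripper_force: 0.9
```

>>> apply_moves(
  moves=[
    [[0.3, 0.0003, 0.002, 0, 0, 0, 0]],
  ],
)

```text
time: 15.05
position: [0.5622, -0.139, 0.0101]
tcp_rot: [[0.141, 0.99, -0.0], [0.99, -0.141, -0.0], [-0.0, -0.0, -1.0]]
contact_force: [0.4, -2.2, -1.6]
grip_width: 0.349
gripper_force: 1.5
```

>>> apply_moves(
  moves=[
    [[0.3, 0.0003, 0.002, 0, 0, 0, 0]],
  ],
)

```text
time: 15.15
position: [0.5623, -0.1384, 0.0101]
tcp_rot: [[0.141, 0.99, -0.001], [0.99, -0.141, -0.001], [-0.001, -0.0, -1.0]]
contact_force: [-1.3, -4.2, -1.7]
grip_width: 0.352
gripper_force: 2.1
```

>>> apply_moves(
  moves=[
    [[0.3, 0.0003, 0.002, 0, 0, 0, 0], [0.3, 0.0003, 0.002, 0, 0, 0, 0]],
  ],
)

```text
time: 15.35
position: [0.5625, -0.1376, 0.0102]
tcp_rot: [[0.141, 0.99, -0.0], [0.99, -0.141, -0.001], [-0.001, -0.0, -1.0]]
contact_force: [-1.6, -4.5, -1.9]
grip_width: 0.352
gripper_force: 2.5
```

>>> apply_moves(
  moves=[
    [[0.3, 0.0003, 0.002, 0, 0, 0, 0], [0.3, 0.0003, 0.002, 0, 0, 0, 0]],
  ],
)

```text
time: 15.55
position: [0.5626, -0.1369, 0.0103]
tcp_rot: [[0.141, 0.99, -0.001], [0.99, -0.141, -0.002], [-0.002, -0.0, -1.0]]
contact_force: [-1.2, -4.9, -1.7]
grip_width: 0.351
gripper_force: 2.9
```

>>> apply_moves(
  moves=[
    [[0.3, 0.0003, 0.002, 0, 0, 0, 0], [0.3, 0.0003, 0.002, 0, 0, 0, 0]],
  ],
)

```text
time: 15.75
position: [0.5626, -0.1364, 0.0103]
tcp_rot: [[0.141, 0.99, -0.001], [0.99, -0.141, -0.003], [-0.003, -0.0, -1.0]]
contact_force: [-0.6, -7.3, -2.0]
grip_width: 0.345
gripper_force: 3.4
```

>>> apply_moves(
  moves=[
    [[0.3, 0.0003, 0.002, 0, 0, 0, 0], [0.3, 0.0006, 0.004, 0, 0, 0, 0], [0.3, 0.0009, 0.006, 0, 0, 0, 0], [0.3, 0.0009, 0.006, 0, 0, 0, 0]],
  ],
)

```text
time: 16.15
position: [0.5629, -0.1347, 0.0104]
tcp_rot: [[0.141, 0.99, -0.001], [0.99, -0.141, -0.005], [-0.005, -0.0, -1.0]]
contact_force: [-1.7, -10.4, -2.7]
grip_width: 0.348
gripper_force: 5.0
```

>>> apply_moves(
  moves=[
    [[0.3, 0.0002, 0.0015, 0, 0, 0, 0], [0.3, 0.0004, 0.0028, 0, 0, 0, 0], [0.3, 0.0004, 0.0028, 0, 0, 0, 0]],
  ],
)

```text
time: 16.45
position: [0.563, -0.134, 0.0105]
tcp_rot: [[0.142, 0.99, -0.001], [0.99, -0.142, -0.006], [-0.006, -0.0, -1.0]]
contact_force: [-2.2, -11.2, -1.6]
grip_width: 0.353
gripper_force: 5.9
```

>>> apply_moves(
  moves=[
    [[0.3, 0, 0, 0, 0, 0, 0], [0.3, 0, 0, 0, 0, 0, 0], [0.3, 0, 0, 0, 0, 0, 0]],
  ],
)

```text
time: 16.75
position: [0.563, -0.134, 0.0105]
tcp_rot: [[0.142, 0.99, -0.001], [0.99, -0.142, -0.006], [-0.006, -0.0, -1.0]]
contact_force: [-2.8, -10.6, -1.0]
grip_width: 0.348
gripper_force: 5.8
```

>>> apply_moves(
  moves=[
    [[0.3, 0, 0, 0, 0, 0, 0], [0.3, 0, 0, 0, 0, 0, 0], [0.3, 0, 0, 0, 0, 0, 0]],
  ],
)

```text
time: 17.05
position: [0.563, -0.1341, 0.0105]
tcp_rot: [[0.142, 0.99, -0.001], [0.99, -0.142, -0.006], [-0.006, -0.0, -1.0]]
contact_force: [-2.6, -11.2, -1.3]
grip_width: 0.349
gripper_force: 5.8
```

>>> apply_moves(
  moves=[
    [[0.3, 0.0001, 0.001, 0, 0, 0, 0], [0.3, 0.0001, 0.001, 0, 0, 0, 0], [0.3, 0.0001, 0.001, 0, 0, 0, 0], [0.3, 0.0001, 0.001, 0, 0, 0, 0], [0.3, 0.0001, 0.001, 0, 0, 0, 0], [0.3, 0.0001, 0.001, 0, 0, 0, 0], [0.3, 0.0001, 0.001, 0, 0, 0, 0], [0.3, 0.0001, 0.001, 0, 0, 0, 0], [0.3, 0.0001, 0.001, 0, 0, 0, 0], [0.3, 0.0001, 0.001, 0, 0, 0, 0], [0.3, 0.0001, 0.001, 0, 0, 0, 0], [0.3, 0.0001, 0.001, 0, 0, 0, 0]],
  ],
)

```text
time: 18.25
position: [0.5631, -0.1339, 0.0105]
tcp_rot: [[0.142, 0.99, -0.001], [0.99, -0.142, -0.007], [-0.007, -0.0, -1.0]]
contact_force: [-2.8, -12.3, -1.7]
grip_width: 0.348
gripper_force: 6.1
```

>>> apply_moves(
  moves=[
    [[0.3, 0, -0.001, 0, 0, 0, 0], [0.3, -0.0003, -0.002, 0, 0, 0, 0], [0.3, -0.0004, -0.003, 0, 0, 0, 0], [0.3, -0.0006, -0.004, 0, 0, 0, 0], [0.3, -0.0007, -0.005, 0, 0, 0, 0], [0.3, -0.0009, -0.006, 0, 0, 0, 0], [0.3, -0.001, -0.007, 0, 0, 0, 0], [0.3, -0.0011, -0.008, 0, 0, 0, 0], [0.3, -0.0013, -0.009, 0, 0, 0, 0], [0.3, -0.0014, -0.01, 0, 0, 0, 0], [0.3, -0.0016, -0.011, 0, 0, 0, 0], [0.3, -0.0017, -0.012, 0, 0, 0, 0]],
  ],
)

```text
time: 19.45
position: [0.5625, -0.1368, 0.0102]
tcp_rot: [[0.141, 0.99, -0.001], [0.99, -0.141, -0.001], [-0.001, -0.0, -1.0]]
contact_force: [-1.6, -3.4, -1.9]
grip_width: 0.351
gripper_force: 2.4
```

>>> apply_moves(
  moves=[
    [[0.3, 0, -0.001, 0, 0, 0, 0], [0.3, -0.0003, -0.002, 0, 0, 0, 0], [0.3, -0.0004, -0.003, 0, 0, 0, 0], [0.3, -0.0006, -0.004, 0, 0, 0, 0], [0.3, -0.0007, -0.005, 0, 0, 0, 0], [0.3, -0.0009, -0.006, 0, 0, 0, 0], [0.3, -0.001, -0.007, 0, 0, 0, 0], [0.3, -0.0011, -0.008, 0, 0, 0, 0], [0.3, -0.0013, -0.009, 0, 0, 0, 0], [0.3, -0.0014, -0.01, 0, 0, 0, 0], [0.3, -0.0016, -0.011, 0, 0, 0, 0], [0.3, -0.0017, -0.012, 0, 0, 0, 0]],
  ],
)

```text
time: 20.65
position: [0.5621, -0.1421, 0.0104]
tcp_rot: [[0.141, 0.99, 0.0], [0.99, -0.141, 0.0], [0.0, 0.0, -1.0]]
contact_force: [0.8, 0.2, -0.1]
grip_width: 0.355
gripper_force: 0.0
```

>>> apply_moves(
  moves=[
    [[0.3, -0.001, -0.01, 0, 0, 0, 0], [0.3, -0.004, -0.03, 0, 0, 0, 0], [0.3, -0.0085, -0.06, 0, 0, 0, 0], [0.3, -0.0085, -0.06, 0, 0, 0, 0], [0.3, -0.0085, -0.06, 0.1, 0, 0, 0], [0.3, -0.0085, -0.06, 0.2, 0, 0, 0], [0.3, -0.1, -0.1, 0.3, 0, 0, 0], [0.3, -0.2, -0.14, 0.35, 0, 0, 0], [0.3, -0.3, -0.18, 0.35, 0, 0, 0], [0.3, -0.4, -0.2, 0.35, 0, 0, 0], [0.3, -0.4, -0.2, 0.35, 0, 0, 0]],
  ],
)

```text
time: 21.75
position: [0.3595, -0.2429, 0.1863]
tcp_rot: [[0.143, 0.99, 0.001], [0.99, -0.143, -0.001], [-0.001, 0.001, -1.0]]
contact_force: [0.3, -1.1, -0.3]
grip_width: 0.352
gripper_force: 0.0
```

Run:
```python
from pk import *
s=env.get_state();print(s["time"],wj(s["position"]),jf(s["contact_force"]))
c=cam("top");print(pack(c));save(c,"top6.png");d=cam("scene");save(d,"scene6.png")
a=cv2.imread("pics/top6.png")[160:280,180:330];b=cv2.imread("pics/scene6.png")[160:280,180:330]
cv2.imwrite("pics/c6.png",np.hstack([cv2.resize(x,(400,320),interpolation=cv2.INTER_CUBIC) for x in(a,b)]))
```

```text
21.75 [-213.06274203  187.43238082  186.26026639] [-1.07085134 -0.41164777 -0.31477078]
((4.4504852294921875, 3.1337127685546875), (85.251953125, 149.40904235839844), 89.931884765625)
```

View pics/c6.png

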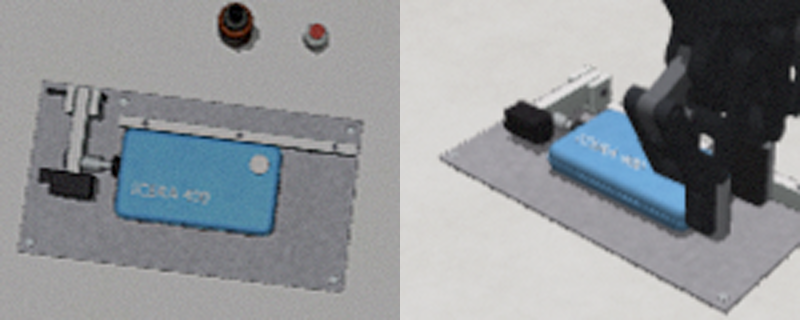

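The pack lies flush on the fence (left panel, top edge along 125,130 to 280,150). Its end touches the buffer at (115,163), the bar is down, the bottle and vial stand untouched, and the arm is clear.

```bash
python3 -c "
from cell import env
print(env.job_done())"
```

```text
the job is handed in; nothing more can be done
None
```

I flipped the bar down, pushed the pack flush along the fence, held it on the buffer at about 10 N for over a second and backed off slowly; the last picture shows it flush and still touching, and I handed the job in at about 22 s.

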